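Lay the dried lino block back in the galley and push it home

ROBOT

A 7-joint arm with a two-finger parallel gripper is mounted at the origin on the work surface. World frame = base frame: x ahead of the robot, y to its left, z up, the work surface at z = 0. Lengths are in m, angles in rad, forces in N, time in s.
With the tool pointing down it reaches from about 0.4 to 0.85 m from the base axis. Payload 10.4 kg.
Tool frame: the origin (TCP) lies on the centre line of the jaws, within the pads' length; the fingertips stand r.finger_overhang ahead of it and the grasp point (between the pads) lies 5 mm behind it (r.finger_overhang is the distance from the TCP to the fingertips, in m); z points along the fingers, y is the line along which they close (so a half turn about z gives the same grasp; the last joint's range is limited). The gripper opens to 87 mm and grips with 3 to 60 N. Pads are 19 mm wide; open, the fingers measure 117 mm over their backs; the gripper's body (75 mm by 190 mm) begins 51 mm behind the grasp point.
Start: joints at [-0.023, 0.332, -0.065, 1.46, 0.022, 1.35, -0.088], TCP at [0.625, 0, 0.237] pointing down, gripper open.
Joint ranges: [-2.6, 2.6], [-0.5, 2.12], [-1.47, 1.34], [0.16, 2.42], [-1.27, 4.41], [0.06, 2.06], [-2.6, 2.6]. Speed limits (rad/s): [2.22, 2.22, 2.79, 2.79, 3.14, 3.14, 3.14].

INTERFACE

Orientations are given as a unit quaternion [x, y, z, w].
In Python, from bench import read_state, viewer, r gives the robot as it stands.
- The arm moves only by the tool carry_out, never from a script. Its argument "moves" is a list of rows, each a list of 6 numbers: the shift along the tool's x, y, z in units of 40 mm (1.0 is 40 mm), then the turn, a rotation vector about the tool's x, y, z in units of 8 degrees (1.0 is 8 degrees). A call has 1 to 20 rows; each row shifts and turns the commanded pose from where the row before left it, along the tool's axes as they then stand; what a row does not reach is not made up. A row lasts 1/8 s, in which the tool goes at most 62.5 mm and 10.7 degrees, less where a joint would pass 70% of its speed; a pose out of reach is approached as far as the arm can. A call is refused whole if a number of a shift passes 1 or a number of a turn 1, either way. A call with a gripper value outside its range is refused whole. "fingers" is the finger opening in mm, from 0 to 87, set as the call begins (left out, the last holds). The fingers move at their own pace and stop on an object; "force" is the grip in N (left out, the last holds). Time passes only in rows, so rows that do not move let the fingers close. It gives the time, the measured TCP pose, the force, the opening and the grip force at its end, in the units of the state.
- read_state(): the state, without advancing time (a new reading comes with each control period).
- viewer.camera(name): name is "scene" or "side" or "wrist"; returns a dict with "pixels" (480x640x3 uint8, red, green, blue), "range_z" (480x640 float32, m along the optical axis (not along the pixel's ray), 0 where there is no reading), "fx", "fy", "cx", "cy" (pixels), "k1" (the pictures are not rectified: a ray, as slopes to the right and down, at radius r is drawn at 1 + k1 r^2 times it, then the intrinsics apply), "xyz" and "orientation" of the camera in the world. Camera axes: x right, y down, z forward; pixel columns grow to the right and rows downward; lengths in m; the calibration is good to about 2 mm. A picture is of the moment at which its call begins.
- r.close_job(): hands the job in; it is judged then, once.
The state is a dict: "time": time; "joint_positions": joint angles; "joint_vel": joint speeds; "joint_torque": joint torques, N m; "ee_pos": TCP position; "eef_rot": TCP orientation; "ft_force": force on the tool from outside, world axes, zero at the start; "torque": the same for the moment, N m; "width": finger opening in m; "grip_force": force on a finger pad.
Only numpy, scipy, OpenCV 4.12 (cv2) and the standard library are available. Lean on these libraries where they do the work, as an engineer would, in place of code of your own. Each camera call takes 0.05 s, during which the arm holds its last target. There are 200 camera calls.

TASK

The larger lino block has been left standing on its edge to dry in the steel galley. Using only the fingertips, tip it over onto its wooden back so that the carved face looks up, then push it along the galley floor home into the corner where the closed end meets the long rim farther from the robot: top edge flush against the closed end, side flush along that rim. Push it gently: do not pinch it, shove it hard or pick it up, do not let it fall on its carved face, and leave the small block standing and the other things where they are.

Things in the scene. Friction and masses are not known exactly. Their poses are not given: they have to be found in the camera images.
- galley: Bare sheet-steel tray, fixed. Inside 230 mm wide (its x) by 335 mm long (y). Floor 3 mm thick; rims 4 mm thick, 16 mm above the floor (19 mm above the bench) along both long sides and the closed end at +y (robot's left); the -y end is open. Origin: underside, middle of the inside; x points across, away from the robot, y to the closed end, z up; turned up to 0.3 rad from the world.
- galley_corner (a point): Inner corner on the galley floor's top, where the closed end meets the long rim farther from the robot: at (115, 167.5, 3) mm in the galley's frame. Axes as the galley's.
- block: Larger lino block, about 0.15 kg: pale wood, dark carved lino on its -x face, bare wooden back at +x. 90 mm wide (y), 75 high (z), 23.3 thick (x). Stands on a 90 mm edge, back to the closed end, up to 0.35 rad off square. Origin: middle of the edge face it stands on. A light push high on the face topples it freely onto its back; then x points down, z to the closed end, top 26 mm above the bench.
- block_corner (a point): Corner of the block's back at its top edge, at (11.65, -45, 75) mm in the block's frame: lying on its back, it is the bottom corner that goes to galley_corner. Axes as the block's.
- block_heel (a point): Middle of the block's lower back edge, at (11.65, 0, 0) mm in the block's frame: the edge about which it tips, which stays on the galley floor. Axes as the block's.
- small_block: Smaller block of the same make, 55 mm wide (y), 50 mm high (z), 23.3 mm thick (x), standing on edge in the galley close to the open end. To be left alone. Origin: middle of the edge face it stands on; z up.
- bottle: White plastic bottle with red cap, 72 mm across, 210 mm high, standing on the bench to the right of the galley. Origin: centre of its underside; z up.
- ink_tin: Round steel ink tin, 103 mm across, 68 mm high, standing on the bench to the right of the galley. Origin: centre of its underside; z up.
- composing_stick: Composing stick: a flat three-sided aluminium tray 50 mm by 240 mm, 22 mm high, with a few lines of type, lying on the bench to the left of the galley. Origin: centre of its underside; z up.
Things that resemble listed ones, but are neither listed nor needed, are in the scene too. Leave any green or purple look-alike of the block alone.

How it is judged:
On the way:
1. the larger block lies flat on its back in the galley, carved face up (angle between block's own x axis and vertical above 3.02 rad and height (world z) of each of block_corner, block_heel below 0.008 m), for 0.2 s.
At the end, for the whole second after the job is handed in: The larger block lies flat on its back on the galley floor, carved face up, at rest, its top edge and side each within 4 mm of the closed end and the far long rim and square to them within 0.045 rad; the small block still stands within 12 mm of its place (all of step 1 and x of block_corner in the frame of galley_corner between -0.004 and 0.003 m and y of block_corner in the frame of galley_corner between -0.004 and 0.003 m and angle between the y axis of block and the x axis of galley, either way round below 0.045 rad and linear speed of block below 0.01 m/s and distance of small_block from where it was at the start of the episode below 0.012 m and angle between small_block's own z axis and vertical below 0.1 rad); the robot touches nothing.
It fails at once if the larger block lifted off the galley floor (its lower back edge more than 10 mm up, or its top corner higher than tipping takes it) (height (world z) of block_heel above 0.013 m or height (world z) of block_corner above 0.092 m).
It fails at once if the larger block fell towards its carved face (angle between block's own x axis and vertical below 1 rad).
It fails at once if the larger block squeezed or shoved hard: more than 20 N between fingers and block before it has gone over, or more than 60 N at any time ((angle between block's own x axis and vertical below 2.5 rad and contact force between the fingers and block above 20 N) or contact force between the fingers and block above 60 N).
It fails at once if the small block moved more than 12 mm or tipped (distance of small_block from where it was at the start of the episode above 0.012 m or angle between small_block's own z axis and vertical above 0.25 rad).
It fails at once if the bottle, the ink tin or the composing stick moved more than 15 mm or tipped (distance of any of bottle, ink_tin, composing_stick from where it was at the start of the episode above 0.015 m or angle between any of bottle, ink_tin, composing_stick's own z axis and vertical above 0.25 rad).
It also fails if it takes over 64 s, if anything falls off the work surface, if the arm or the gripper's body presses on something with over 40 N, if the wrist force passes 120 N, or if a joint passes its speed limit or range.

## Working session

There is one attempt and no reset: what is moved stays moved. The work goes in short steps, Python scripts to look and compute and a tool call to move; the robot and the scene stay as the last step left them, time stands still between calls to the robot, and variables do not carry over. Pictures are saved under pics/ and viewed, at most 10 in all, crops included, and the job is handed in when it is done.

Besides the shell and the picture viewer there is one more tool, called as a command line: name --pt "numbers of a row" for each row, then --argument value for the rest. carry_out: Moves the arm, as the interface text tells. Its arguments: {"type":"object","properties":{"moves":{"type":"array","items":{"type":"array","items":{"type":"number"}}},"fingers":{"type":"number"},"force":{"type":"number"}},"required":["moves"]}

```bash
mkdir -p pics
cat > h.py <<'E'
import numpy as np, cv2
from bench import read_state, viewer, r
from scipy.spatial.transform import Rotation as R
def shot(name,fn=None):
    c=viewer.camera(name)
    if fn: cv2.imwrite('pics/'+fn,c['pixels'][:,:,::-1])
    np.savez('last_%s.npz'%name,**c)
    return c
def cloud(c):
    K=np.array([[c['fx'],0,c['cx']],[0,c['fy'],c['cy']],[0,0,1.]],float)
    v,u=np.mgrid[0:480,0:640]
    p=np.stack([u.ravel(),v.ravel()],1).astype(np.float64)[:,None]
    n=cv2.undistortPoints(p,K,np.array([float(c['k1']),0,0,0]))[:,0]
    z=np.asarray(c['range_z']).reshape(-1)
    P=np.c_[n[:,0]*z,n[:,1]*z,z]
    W=R.from_quat(c['orientation']).apply(P)+np.asarray(c['xyz'])
    W[z<=0]=np.nan
    return W.reshape(480,640,3)
E
python3 - <<'E'
from h import *
a=shot('scene','scene0.png');b=shot('side','side0.png')
for c in(a,b): print(c['xyz'],R.from_quat(c['orientation']).as_matrix()[:,2],c['fx'],c['k1'])
print(r.finger_overhang,read_state())
E
```

```text
[ 1.36922062 -0.36751687  0.95430038] [-0.68024769  0.26632048 -0.68288834] 545.8810473016227 -0.07902244663713343
[ 0.03261528 -1.05978668  0.80892172] [ 0.34248384  0.76908635 -0.53963971] 614.1999582610183 0.06243641717124206
0.014 {'time': 0.1, 'joint_positions': array([-0.0225939 ,  0.33281883, -0.06467785,  1.4608421 ,  0.02160795,
        1.34988083, -0.08852993]), 'joint_vel': array([ 2.81598091e-04, -1.25549287e-03, -1.95071217e-04, -2.17116346e-03,
        4.80457372e-04, -1.13225306e-05, -8.49551976e-04]), 'joint_torque': array([ 3.16136166e-04, -6.24538064e+01,  2.38312193e-02, -3.90717781e+01,
       -6.15657773e-02,  3.65302863e-02,  4.60620026e-05]), 'ee_pos': array([ 6.24683965e-01, -2.14955696e-05,  2.35834361e-01]), 'eef_rot': array([ 7.07119488e-01,  7.07093797e-01, -4.67300343e-04, -4.17756469e-04]), 'ft_force': array([-0.43055784, -0.09029078, -0.24525506]), 'torque': array([-0.03024546,  0.02384046,  0.00256135]), 'grip_force': 0.0, 'width': 0.08695797828107464}
```

View pics/scene0.png

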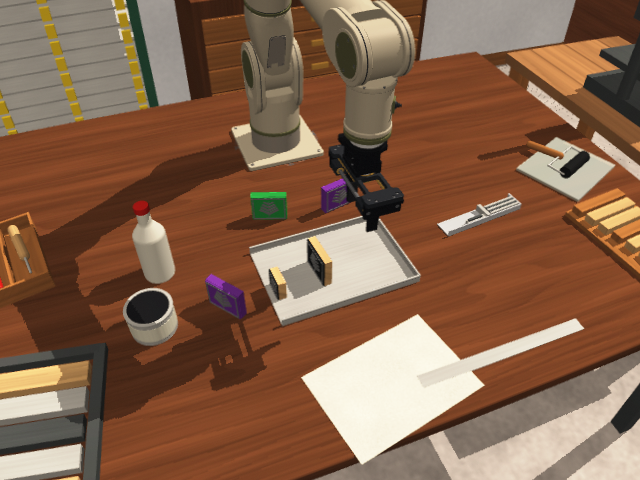

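View pics/side0.png

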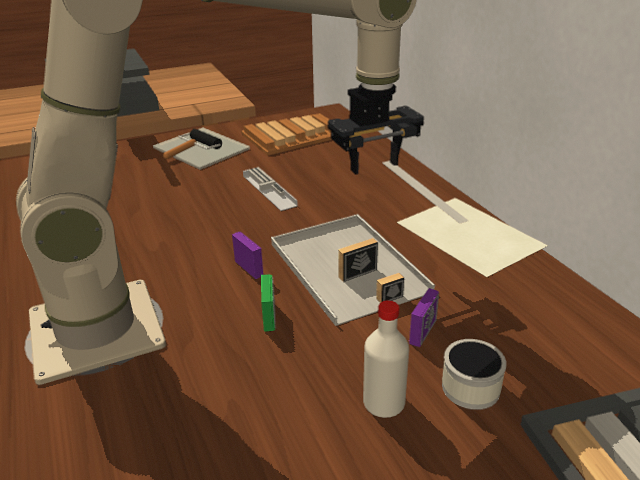

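In the scene view, four things could be the block. The pale wood block with dark lino at (319,260) is large and stands in the galley. The one at (277,283) is the small block. The purple ones at (226,296) and (335,195) and the green one at (268,205) are look-alikes outside the galley. The block at (319,260) fits, and the closed end is on the right, near (400,245). I'll confirm with a crop and measure.

Run:
```python
from h import *
c=dict(np.load('last_scene.npz'))
im=c['pixels'][205:335,235:430,::-1]; cv2.imwrite('pics/crop0.png',cv2.resize(im,None,fx=4,fy=4,interpolation=cv2.INTER_CUBIC))
for n in('scene','side'):
    c=dict(np.load('last_%s.npz'%n)); W=cloud(c)
    boxes={'scene':dict(block=(300,232,340,290),small=(265,262,292,302)),'side':dict(block=(335,235,382,285),small=(373,271,408,305))}[n]
    for k,(u0,v0,u1,v1) in boxes.items():
        P=W[v0:v1,u0:u1].reshape(-1,3); P=P[(P[:,2]>.026)&(P[:,2]<.12)]
        zm=np.nanpercentile(P[:,2],98)
        T=P[P[:,2]>zm-.004]
        print(n,k,len(P),zm,'all',cv2.minAreaRect(P[:,:2].astype(np.float32)*1000),'top',len(T),cv2.minAreaRect(T[:,:2].astype(np.float32)*1000))
    # galley: non-wood bright grey pixels
    px=c['pixels'].astype(int); grey=(px.max(2)-px.min(2)<25)&(px.min(2)>90)
    u0,v0,u1,v1={'scene':(240,205,430,330),'side':(262,205,445,330)}[n]
    m=np.zeros((480,640),bool); m[v0:v1,u0:u1]=grey[v0:v1,u0:u1]
    P=W[m]; P=P[np.isfinite(P[:,0])]
    F=P[(P[:,2]<.025)&(P[:,2]>-.004)]
    print(n,'galley',len(F),np.percentile(F[:,2],[5,50,95]),cv2.minAreaRect(F[:,:2].astype(np.float32)*1000))
    T=F[F[:,2]>.0165]; print(' rim',len(T),cv2.minAreaRect(T[:,:2].astype(np.float32)*1000))
```

```text
scene block 685 0.08199128649665169 all ((519.54638671875, -70.13705444335938), (166.44908142089844, 24.779678344726562), 5.496690273284912) top 218 ((554.281494140625, -66.47567749023438), (91.99652862548828, 24.35184097290039), 6.679826736450195)
scene small 329 0.05727462950819337 all ((576.0892333984375, -173.7171630859375), (58.74422836303711, 24.146881103515625), 2.617443799972534) top 129 ((575.4100952148438, -173.06524658203125), (57.27777862548828, 21.897289276123047), 4.373400688171387)
scene galley 3540 [0.00126866 0.00523889 0.02139945] ((576.338134765625, -26.566085815429688), (438.52642822265625, 337.8296813964844), 1.6432111263275146)
 rim 409 ((548.8638305664062, -27.348922729492188), (241.3618621826172, 337.8170166015625), 1.6443308591842651)
side block 1030 0.07959580754853653 all ((557.6006469726562, -114.95063018798828), (93.01488494873047, 127.12753295898438), 5.146575927734375) top 245 ((553.2117309570312, -66.26274108886719), (91.814697265625, 29.337472915649414), 5.058326244354248)
side small 451 0.05539020438131925 all ((573.8599243164062, -174.77813720703125), (28.000320434570312, 58.097774505615234), 89.41381072998047) top 152 ((574.7153930664062, -175.5250701904297), (56.19667053222656, 26.962053298950195), 2.527691602706909)
side galley 2016 [0.00076976 0.00500536 0.02044377] ((552.7734985351562, 55.23143005371094), (259.2418212890625, 515.7015380859375), 1.3560059070587158)
 rim 227 ((544.7540893554688, -26.742523193359375), (239.20143127441406, 341.1045227050781), 1.5826747417449951)
```

View pics/crop0.png

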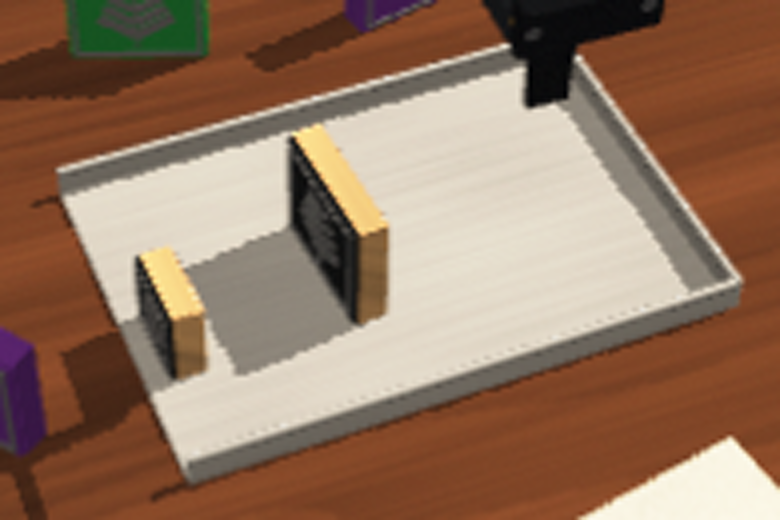

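The crop confirms it: wood body, dark carved lino facing the open end, wooden back toward the closed end. Next I move the fingers behind its face, turned square to the block (about 6°) and half open.

carry_out --fingers 40 --pt "-0.5 -0.33 0 0 0 0" --pt "-0.5 -0.33 0 0 0 0" --pt "-0.5 -0.33 0 0 0 0" --pt "-0.5 -0.33 0 0 0 0" --pt "-0.55 -0.33 0 0 0 -0.75" --pt "0 0 0.5 0 0 0" --pt "0 0 0.5 0 0 0" --pt "0 0 0.5 0 0 0" --pt "0 0 0.5 0 0 0" --pt "0 0 0.5 0 0 0" --pt "0 0 0.5 0 0 0" --pt "0 0 0.4 0 0 0" --pt "0 0 0 0 0 0" --pt "0 0 0 0 0 0"

```text
time: 1.85
ee_pos: [0.5593, -0.1023, 0.1013]
eef_rot: [0.669, 0.743, 0.0, 0.0]
ft_force: [-0.3, 0.4, 0.1]
width: 0.0399
grip_force: 0.0
```

carry_out --pt "0 0 0.25 0 0 0" --pt "0 0 0.25 0 0 0" --pt "0.1 0 0 0 0 0" --pt "0.1 0 0 0 0 0" --pt "0.1 0 0 0 0 0" --pt "0.1 0 0 0 0 0" --pt "0.1 0 0 0 0 0" --pt "0.1 0 0 0 0 0" --pt "0.1 0 0 0 0 0" --pt "0.1 0 0 0 0 0"

```text
time: 3.1
ee_pos: [0.5557, -0.0699, 0.0806]
eef_rot: [0.669, 0.743, 0.0, 0.0]
ft_force: [0.3, 1.0, -0.8]
width: 0.04
grip_force: 0.0
```

Run:
```python
from h import *
c=shot('scene'); cv2.imwrite('pics/crop1.png',cv2.resize(c['pixels'][165:335,235:430,::-1],None,fx=3,fy=3))
```

```text
(no output)
```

View pics/crop1.png

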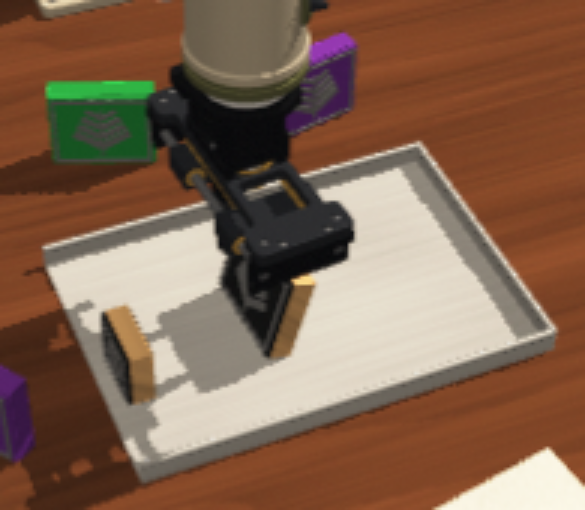

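The block is tilting about its heel toward the closed end, at crop (290,315). I keep pushing slowly.

carry_out --pt "0.08 0 0 0 0 0" --pt "0.08 0 0 0 0 0" --pt "0.08 0 0 0 0 0" --pt "0.08 0 0 0 0 0" --pt "0.08 0 0 0 0 0" --pt "0 0 0 0 0 0" --pt "0 0 0 0 0 0"

```text
time: 4.03
ee_pos: [0.554, -0.0544, 0.0806]
eef_rot: [0.669, 0.743, 0.0, 0.0]
ft_force: [-0.8, 0.0, 0.6]
width: 0.0399
grip_force: 0.0
```

Run:
```python
from h import *
c=shot('scene'); cv2.imwrite('pics/crop2.png',cv2.resize(c['pixels'][165:335,235:430,::-1],None,fx=3,fy=3))
```

```text
(no output)
```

View pics/crop2.png

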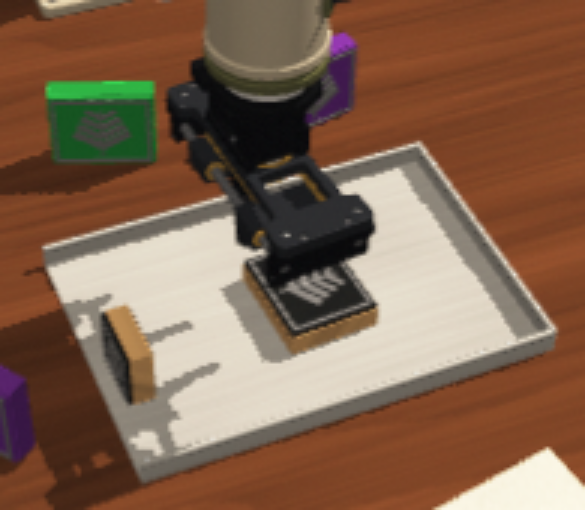

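It has gone over, carved face up, at crop (315,300). I back off and measure.

carry_out --pt "-0.4 0 0 0 0 0" --pt "-0.4 0 0 0 0 0" --pt "0 0 0 0 0 0.5" --pt "0 0 0 0 0 0"

```text
time: 4.58
ee_pos: [0.5574, -0.0875, 0.0805]
eef_rot: [0.695, 0.719, -0.0, 0.0]
ft_force: [-0.1, 0.4, -0.3]
width: 0.0402
grip_force: 0.0
```

```bash
cat > m.py <<'E'
from h import *
def block(n):
    c=shot(n); W=cloud(c); P=W.reshape(-1,3)
    px=c['pixels'].reshape(-1,3).astype(int)
    M=(P[:,2]>.0225)&(P[:,2]<.033)&(P[:,0]>.44)&(P[:,0]<.68)&(P[:,1]>-.15)&(P[:,1]<.16)
    m=M.reshape(480,640).astype(np.uint8)
    k,l,s,_=cv2.connectedComponentsWithStats(m); i=1+np.argmax(s[1:,4])
    Q=W[l==i]; b=cv2.minAreaRect(Q[:,:2].astype(np.float32)*1000)
    print(n,len(Q),np.median(Q[:,2]),b); print(np.round(cv2.boxPoints(b)).tolist())
block('scene');block('side')
print(read_state()['ee_pos'])
E
python3 m.py
```

```text
scene 587 0.026747766914976268 ((551.6405029296875, -16.604251861572266), (90.38167572021484, 75.46717071533203), 5.433445453643799)
[[503.0, 17.0], [510.0, -58.0], [600.0, -50.0], [593.0, 25.0]]
side 573 0.025365755844591886 ((548.890625, -17.713768005371094), (90.2056884765625, 79.20710754394531), 4.500350475311279)
[[501.0, 18.0], [507.0, -61.0], [597.0, -54.0], [591.0, 25.0]]
[ 0.55733186 -0.0866435   0.0805338 ]
```

carry_out --pt "0 0 0.4 0 0 0" --pt "0 0 0.4 0 0 0" --pt "0 0 0.4 0 0 0" --pt "0 0 0.18 0 0 0" --pt "0.15 0 0 0 0 0" --pt "0.15 0 0 0 0 0" --pt "0.15 0 0 0 0 0" --pt "0.15 0 0 0 0 0" --pt "0.15 0 0 0 0 0" --pt "0.15 0 0 0 0 0" --pt "0.15 0 0 0 0 0" --pt "0.15 0 0 0 0 0" --pt "0.15 0 0 0 0 0" --pt "0.15 0 0 0 0 0"

```text
time: 6.42
ee_pos: [0.5553, -0.0257, 0.0254]
eef_rot: [0.695, 0.719, 0.0, 0.0]
ft_force: [0.3, -1.0, 0.6]
width: 0.0398
grip_force: 0.4
```

carry_out --pt "0.15 0 0 0 0 0" --pt "0.15 0 0 0 0 0" --pt "0.15 0 0 0 0 0" --pt "0.15 0 0 0 0 0" --pt "0.15 0 0 0 0 0" --pt "0.15 0 0 0 0 0" --pt "0.15 0 0 0 0 0" --pt "0.15 0 0 0 0 0" --pt "0.15 0 0 0 0 0" --pt "0.15 0 0 0 0 0" --pt "0.15 0 0 0 0 0" --pt "0 0 0 0 0 0"

```text
time: 7.92
ee_pos: [0.5529, 0.0407, 0.0253]
eef_rot: [0.694, 0.72, 0.0, -0.0]
ft_force: [0.1, -0.3, 0.5]
width: 0.0396
grip_force: 0.0
```

```bash
python3 m.py
```

```text
scene 47 0.026072140073183148 ((587.6784057617188, 113.50662231445312), (16.88599395751953, 42.165428161621094), 31.043018341064453)
[[570.0, 127.0], [591.0, 91.0], [606.0, 100.0], [584.0, 136.0]]
side 159 0.025482871034290255 ((573.2653198242188, 69.08027648925781), (74.98391723632812, 42.55799102783203), 68.48310089111328)
[[540.0, 42.0], [579.0, 26.0], [607.0, 96.0], [567.0, 112.0]]
[0.55290863 0.03990694 0.02530098]
```

carry_out --fingers 30 --pt "-0.3 0 0 0 0 0" --pt "-0.3 0 0 0 0 0" --pt "0 0 -0.5 0 0 0" --pt "0 0 -0.5 0 0 0" --pt "0 0 -0.5 0 0 0" --pt "0 0 -0.5 0 0 0" --pt "0.48 -0.49 0 0 0 0" --pt "0.48 -0.49 0 0 0 0" --pt "0.48 -0.49 0 0 0 0" --pt "0.48 -0.49 0 0 0 0" --pt "0 0 0 0 0 0"

```text
time: 9.4
ee_pos: [0.4719, 0.0902, 0.1055]
eef_rot: [0.694, 0.72, 0.0, -0.0]
ft_force: [1.5, -0.7, 1.0]
width: 0.0302
grip_force: 0.0
```

carry_out --pt "0 0 0 0 0 0.94" --pt "0 0 0 0 0 0.94" --pt "0 0 0 0 0 0.94" --pt "0 0 0 0 0 0.94" --pt "0 0 0 0 0 0.94" --pt "0 0 0 0 0 0.94" --pt "0 0 0 0 0 0.94" --pt "0 0 0 0 0 0.94" --pt "0 0 0 0 0 0.94" --pt "0 0 0 0 0 0.94" --pt "0 0 0 0 0 0.94" --pt "0 0 0 0 0 0.94" --pt "0 0 0 0 0 0"

```text
time: 11.02
ee_pos: [0.4734, 0.0887, 0.1054]
eef_rot: [1.0, 0.015, 0.0, 0.0]
ft_force: [-0.0, -0.8, -0.2]
width: 0.0302
grip_force: 0.0
```

```bash
python3 m.py
python3 - <<'E'
from h import *
for n in('scene','side'):
    W=cloud(dict(np.load('last_%s.npz'%n))); P=W.reshape(-1,3)
    G=np.array([.547,-.029]);a=.028; d=P[:,:2]-G
    x=d@[np.cos(a),np.sin(a)]; y=d@[-np.sin(a),np.cos(a)]
    rim=(P[:,2]>.0165)&(P[:,2]<.0215)
    # top of far rim / closed end: median of across-coordinates per side
    f=rim&(abs(x-.117)<.008)&(abs(y)<.15); e=rim&(abs(y-.1695)<.008)&(abs(x)<.1)
    for nm,s,u,v in(('far',f,y,x),('end',e,x,y)):
        if s.sum()>5: print(n,nm,s.sum(),np.percentile(v[s],[5,50,95])*1000,'slope',np.polyfit(u[s],v[s],1))
E
```

```text
scene 826 0.026615361106618163 ((547.2053833007812, 88.2706069946289), (94.80024719238281, 77.01283264160156), 1.0437631607055664)
[[499.0, 126.0], [501.0, 49.0], [595.0, 51.0], [594.0, 128.0]]
side 615 0.025251064388435385 ((547.10888671875, 93.15876007080078), (92.83810424804688, 93.9991683959961), 0.2191016674041748)
[[501.0, 140.0], [501.0, 46.0], [594.0, 46.0], [593.0, 140.0]]
[0.47313734 0.08912462 0.10537358]
scene far 178 [113.91444893 118.25283185 120.61736177] slope [-0.00221315  0.11789317]
scene end 69 [164.85103157 166.73008543 170.73574792] slope [0.00764641 0.16698417]
side far 172 [112.55133049 115.14989866 118.83682571] slope [-0.00304294  0.11539938]
side end 116 [163.82837695 166.76318372 172.51787943] slope [0.00387136 0.16726929]
```

carry_out --pt "0 0 0.5 0 0 0" --pt "0 0 0.5 0 0 0" --pt "0 0 0.5 0 0 0" --pt "0 0 0.5 0 0 0" --pt "0.15 0 0 0 0 0" --pt "0.15 0 0 0 0 0" --pt "0.15 0 0 0 0 0" --pt "0.15 0 0 0 0 0" --pt "0.15 0 0 0 0 0" --pt "0.15 0 0 0 0 0" --pt "0.15 0 0 0 0 0" --pt "0.15 0 0 0 0 0" --pt "0.15 0 0 0 0 0" --pt "0.15 0 0 0 0 0" --pt "0.15 0 0 0 0 0" --pt "0.15 0 0 0 0 0" --pt "0.1 0 0 0 0 0" --pt "0 0 0 0 0 0"

```text
time: 13.38
ee_pos: [0.5491, 0.0923, 0.0254]
eef_rot: [1.0, 0.015, 0.0, -0.0]
ft_force: [0.2, 0.3, 0.3]
width: 0.0301
grip_force: 0.0
```

carry_out --pt "0.04 0 0 0 0 0" --pt "0.04 0 0 0 0 0" --pt "0 0 0 0 0 0"

```text
time: 13.75
ee_pos: [0.552, 0.0923, 0.0254]
eef_rot: [1.0, 0.015, 0.0, -0.0]
ft_force: [0.0, -0.1, 0.8]
width: 0.0301
grip_force: 0.0
```

carry_out --pt "0.04 0 0 0 0 0" --pt "0 0 0 0 0 0"

```text
time: 14.0
ee_pos: [0.5537, 0.0924, 0.0254]
eef_rot: [1.0, 0.015, 0.0, -0.0]
ft_force: [0.7, 0.1, 0.0]
width: 0.0301
grip_force: 0.0
```

carry_out --pt "0.04 0 0 0 0 0" --pt "0.04 0 0 0 0 0" --pt "0 0 0 0 0 0"

```text
time: 14.38
ee_pos: [0.557, 0.0925, 0.0254]
eef_rot: [1.0, 0.015, 0.0, -0.0]
ft_force: [0.1, -0.1, -0.0]
width: 0.03
grip_force: 0.0
```

carry_out --pt "0.03 0 0 0 0 0" --pt "0 0 0 0 0 0"

```text
time: 14.62
ee_pos: [0.5581, 0.0925, 0.0254]
eef_rot: [1.0, 0.015, 0.0, -0.0]
ft_force: [0.6, 0.7, -1.4]
width: 0.0299
grip_force: 0.0
```

carry_out --pt "0.03 0 0 0 0 0" --pt "0 0 0 0 0 0"

```text
time: 14.88
ee_pos: [0.5583, 0.0925, 0.0252]
eef_rot: [1.0, 0.015, -0.001, 0.0]
ft_force: [-5.0, 0.2, 3.1]
width: 0.0299
grip_force: 2.5
```

```bash
python3 m.py
```

```text
scene 995 0.026386902723611994 ((606.2846069335938, 91.23521423339844), (118.6019058227539, 100.88810729980469), 2.197824239730835)
[[545.0, 139.0], [549.0, 39.0], [667.0, 43.0], [664.0, 144.0]]
side 326 0.025249442189427707 ((607.8404541015625, 66.8996353149414), (118.87263488769531, 55.61648178100586), 16.70197296142578)
[[543.0, 76.0], [559.0, 23.0], [673.0, 57.0], [657.0, 111.0]]
[0.55822769 0.0925309  0.02514894]
```

carry_out --pt "0.02 0 0 0 0 0" --pt "0 0 0 0 0 0" --pt "-0.3 0 0 0 0 0" --pt "-0.35 0 0 0 0 0" --pt "0 0 -0.5 0 0 0" --pt "0 0 -0.5 0 0 0" --pt "0 0 -0.5 0 0 0" --pt "0 0 -0.5 0 0 0" --pt "0.49 0.47 0 0 0 0" --pt "0.49 0.47 0 0 0 0" --pt "0.49 0.47 0 0 0 0" --pt "0.49 0.47 0 0 0 0" --pt "0 0 0 0 0 0"

```text
time: 16.6
ee_pos: [0.6149, 0.0171, 0.1053]
eef_rot: [1.0, 0.014, 0.0, 0.0]
ft_force: [-0.6, -0.0, 0.5]
width: 0.0299
grip_force: 0.0
```

carry_out --pt "0 0 0 0 0 -0.94" --pt "0 0 0 0 0 -0.94" --pt "0 0 0 0 0 -0.94" --pt "0 0 0 0 0 -0.94" --pt "0 0 0 0 0 -0.94" --pt "0 0 0 0 0 -0.94" --pt "0 0 0 0 0 -0.94" --pt "0 0 0 0 0 -0.94" --pt "0 0 0 0 0 -0.94" --pt "0 0 0 0 0 -0.94" --pt "0 0 0 0 0 -0.94" --pt "0 0 0 0 0 -0.94" --pt "0 0 0 0 0 0"

```text
time: 18.23
ee_pos: [0.6138, 0.0199, 0.1054]
eef_rot: [0.695, 0.719, 0.0, -0.0]
ft_force: [0.1, -0.6, -0.1]
width: 0.0301
grip_force: 0.0
```

```bash
python3 m.py
```

```text
scene 792 0.0263833234435476 ((623.2938842773438, 90.61587524414062), (84.19200897216797, 76.35986328125), 1.2060811519622803)
[[580.0, 128.0], [582.0, 52.0], [666.0, 53.0], [665.0, 130.0]]
side 547 0.02534567177156577 ((612.4839477539062, 94.66798400878906), (94.45233917236328, 91.43882751464844), 1.3271148204803467)
[[564.0, 139.0], [566.0, 48.0], [661.0, 50.0], [659.0, 141.0]]
[0.61413859 0.01951568 0.10547832]
```

carry_out --pt "0 0 0.5 0 0 0" --pt "0 0 0.5 0 0 0" --pt "0 0 0.5 0 0 0" --pt "0 0 0.5 0 0 0" --pt "0.12 0 0 0 0 0" --pt "0.12 0 0 0 0 0" --pt "0.12 0 0 0 0 0" --pt "0.12 0 0 0 0 0" --pt "0.12 0 0 0 0 0" --pt "0.12 0 0 0 0 0" --pt "0 0 0 0 0 0"

```text
time: 19.7
ee_pos: [0.6136, 0.0483, 0.0254]
eef_rot: [0.694, 0.72, 0.0, -0.0]
ft_force: [-0.2, -0.7, 0.3]
width: 0.0301
grip_force: 0.0
```

carry_out --pt "0.04 0 0 0 0 0" --pt "0.03 0 0 0 0 0" --pt "0 0 0 0 0 0"

```text
time: 20.08
ee_pos: [0.6135, 0.0507, 0.0253]
eef_rot: [0.695, 0.719, 0.0, -0.0]
ft_force: [-0.2, -0.1, 0.3]
width: 0.0298
grip_force: 0.0
```

carry_out --pt "0.03 0 0 0 0 0" --pt "0 0 0 0 0 0"

```text
time: 20.32
ee_pos: [0.6134, 0.0519, 0.0253]
eef_rot: [0.695, 0.719, 0.0, -0.0]
ft_force: [1.0, 0.3, 0.5]
width: 0.0297
grip_force: 0.0
```

carry_out --pt "0.03 0 0 0 0 0" --pt "0 0 0 0 0 0"

```text
time: 20.58
ee_pos: [0.6134, 0.0532, 0.0254]
eef_rot: [0.695, 0.719, 0.0, -0.0]
ft_force: [-0.5, -0.7, 0.2]
width: 0.0299
grip_force: 0.0
```

carry_out --pt "0.03 0 0 0 0 0" --pt "0 0 0 0 0 0"

```text
time: 20.82
ee_pos: [0.6133, 0.0537, 0.0254]
eef_rot: [0.695, 0.719, -0.0, 0.0]
ft_force: [-0.2, -2.0, 1.2]
width: 0.0301
grip_force: 1.1
```

carry_out --pt "0.03 0 0 0 0 0" --pt "0 0 0 0 0 0"

```text
time: 21.08
ee_pos: [0.6133, 0.0538, 0.0254]
eef_rot: [0.695, 0.719, -0.001, 0.0]
ft_force: [-1.6, -5.3, 1.7]
width: 0.0296
grip_force: 2.8
```

carry_out --pt "0.02 0 0 0 0 0" --pt "0 0 0 0 0 0"

```text
time: 21.32
ee_pos: [0.6133, 0.0539, 0.0254]
eef_rot: [0.695, 0.719, -0.001, 0.001]
ft_force: [-2.1, -7.4, 2.4]
width: 0.0302
grip_force: 3.8
```

Firm against the closed end. I retreat and check.

carry_out --pt "-0.3 0 0 0 0 0" --pt "-0.35 0 0 0 0 0" --pt "0 0 -0.5 0 0 0" --pt "0 0 -0.5 0 0 0" --pt "0 0 -0.5 0 0 0" --pt "0 0 -0.5 0 0 0" --pt "-0.4 -0.5 -0.5 0 0 0" --pt "-0.4 -0.5 -0.5 0 0 0" --pt "-0.4 -0.5 -0.5 0 0 0" --pt "-0.4 -0.5 0 0 0 0" --pt "0 0 0 0 0 0"

```text
time: 22.7
ee_pos: [0.5359, -0.0378, 0.1667]
eef_rot: [0.695, 0.719, 0.0, 0.001]
ft_force: [0.4, -0.6, 0.4]
width: 0.0301
grip_force: 0.0
```

Run:
```python
from h import *
a=shot('scene');b=shot('side')
A=cv2.resize(a['pixels'][200:330,300:430],(520,520),interpolation=cv2.INTER_CUBIC)
for n,c in(('scene',a),('side',b)):
    W=cloud(c);P=W.reshape(-1,3);px=c['pixels'].reshape(-1,3).astype(int)
    s=(P[:,2]>.0225)&(P[:,2]<.033)&(P[:,0]>.5)&(P[:,0]<.68)&(P[:,1]>.03)&(P[:,1]<.16)
    lino=s&(px.max(1)<110)
    print(n,s.sum(),cv2.minAreaRect(P[s][:,:2].astype(np.float32)*1000))
cv2.imwrite('pics/fin.png',A[:,:,::-1])
```

```text
scene 997 ((583.7909545898438, 87.01695251464844), (164.11428833007812, 111.1980209350586), 0.850092351436615)
side 566 ((580.4952392578125, 86.43135070800781), (158.8446044921875, 106.82625579833984), 1.1269075870513916)
```

View pics/fin.png

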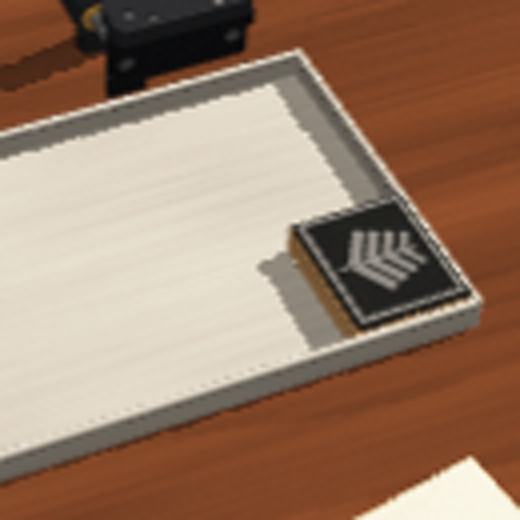

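It looks seated in the corner: the lino face fills crop (290–475, 200–330), with the top edge and far side against the rims. One light nudge toward the far rim with the back of a finger will confirm the side contact.

carry_out --pt "0.5 -0.24 0 0 0 0" --pt "0.5 0 0 0 0 0" --pt "0.5 0 0 0 0 0" --pt "0.5 0 0 0 0 0" --pt "0.5 0 0 0 0 0" --pt "0.5 0 0 0 0 0" --pt "0.44 0 0 0 0 0" --pt "0 0 0.5 0 0 0" --pt "0 0 0.5 0 0 0" --pt "0 0 0.5 0 0 0" --pt "0 0 0.5 0 0 0" --pt "0 0 0.5 0 0 0" --pt "0 0 0.5 0 0 0" --pt "0 0 0.5 0 0 0" --pt "0 0.1 0 0 0 0" --pt "0 0.1 0 0 0 0" --pt "0 0 0 0 0 0"

```text
time: 24.92
ee_pos: [0.5311, 0.1013, 0.0263]
eef_rot: [0.695, 0.719, 0.001, 0.0]
ft_force: [-0.2, 0.4, 0.9]
width: 0.0299
grip_force: 0.0
```

carry_out --pt "0 0.05 0 0 0 0" --pt "0 0.03 0 0 0 0" --pt "0 0 0 0 0 0"

```text
time: 25.3
ee_pos: [0.5334, 0.101, 0.0255]
eef_rot: [0.695, 0.719, 0.0, 0.0]
ft_force: [0.2, 0.6, -1.0]
width: 0.0301
grip_force: 0.0
```

carry_out --pt "0 0.03 0 0 0 0" --pt "0 0 0 0 0 0"

```text
time: 25.55
ee_pos: [0.5346, 0.101, 0.0254]
eef_rot: [0.695, 0.719, 0.0, 0.0]
ft_force: [-0.6, -0.2, -0.4]
width: 0.0302
grip_force: 0.0
```

carry_out --pt "0 0.03 0 0 0 0" --pt "0 0 0 0 0 0"

```text
time: 25.8
ee_pos: [0.5358, 0.1011, 0.0254]
eef_rot: [0.695, 0.719, 0.0, 0.0]
ft_force: [0.0, -0.4, 0.3]
width: 0.0303
grip_force: 0.0
```

carry_out --pt "0 0.03 0 0 0 0" --pt "0 0 0 0 0 0"

```text
time: 26.05
ee_pos: [0.537, 0.1011, 0.0254]
eef_rot: [0.695, 0.719, 0.0, 0.0]
ft_force: [-0.5, -0.1, -0.9]
width: 0.0299
grip_force: 0.0
```

carry_out --pt "0 0.03 0 0 0 0" --pt "0 0 0 0 0 0"

```text
time: 26.3
ee_pos: [0.5382, 0.1012, 0.0254]
eef_rot: [0.695, 0.719, 0.0, 0.0]
ft_force: [-0.3, 0.1, -0.5]
width: 0.0303
grip_force: 0.0
```

carry_out --pt "0 0.03 0 0 0 0" --pt "0 0 0 0 0 0"

```text
time: 26.55
ee_pos: [0.5394, 0.1012, 0.0254]
eef_rot: [0.695, 0.719, 0.0, 0.0]
ft_force: [0.0, -0.2, -0.4]
width: 0.0303
grip_force: 0.0
```

carry_out --pt "0 0.03 0 0 0 0" --pt "0 0 0 0 0 0"

```text
time: 26.8
ee_pos: [0.5406, 0.1013, 0.0254]
eef_rot: [0.695, 0.719, 0.0, 0.0]
ft_force: [0.5, -0.3, -0.6]
width: 0.03
grip_force: 0.0
```

carry_out --pt "0 0.03 0 0 0 0" --pt "0 0 0 0 0 0"

```text
time: 27.05
ee_pos: [0.5418, 0.1013, 0.0254]
eef_rot: [0.695, 0.719, 0.0, 0.0]
ft_force: [1.0, -0.0, 0.2]
width: 0.0302
grip_force: 0.0
```

carry_out --pt "0 0.03 0 0 0 0" --pt "0 0 0 0 0 0"

```text
time: 27.3
ee_pos: [0.543, 0.1014, 0.0254]
eef_rot: [0.695, 0.719, 0.0, 0.0]
ft_force: [0.1, 0.4, -0.1]
width: 0.0302
grip_force: 0.0
```

carry_out --pt "0 0.03 0 0 0 0" --pt "0 0 0 0 0 0"

```text
time: 27.55
ee_pos: [0.5442, 0.1014, 0.0254]
eef_rot: [0.695, 0.719, 0.0, 0.0]
ft_force: [0.8, -0.3, -0.4]
width: 0.0298
grip_force: 0.0
```

carry_out --pt "0 0.03 0 0 0 0" --pt "0 0 0 0 0 0"

```text
time: 27.8
ee_pos: [0.5451, 0.1014, 0.0253]
eef_rot: [0.695, 0.719, -0.0, -0.0]
ft_force: [-0.8, -1.2, 0.4]
width: 0.0302
grip_force: 0.8
```

carry_out --pt "0 0.03 0 0 0 0" --pt "0 0 0 0 0 0"

```text
time: 28.05
ee_pos: [0.5452, 0.1015, 0.025]
eef_rot: [0.695, 0.719, -0.001, -0.001]
ft_force: [-6.2, -0.1, 3.8]
width: 0.0296
grip_force: 3.3
```

carry_out --pt "0 0.03 0 0 0 0" --pt "0 0 0 0 0 0"

```text
time: 28.3
ee_pos: [0.5453, 0.1015, 0.0248]
eef_rot: [0.695, 0.719, -0.002, -0.001]
ft_force: [-12.1, -0.3, 6.6]
width: 0.0295
grip_force: 5.8
```

carry_out --pt "0 0.03 0 0 0 0" --pt "0 0 0 0 0 0"

```text
time: 28.55
ee_pos: [0.5453, 0.1015, 0.0245]
eef_rot: [0.694, 0.72, -0.003, -0.002]
ft_force: [-16.9, -0.9, 11.3]
width: 0.0296
grip_force: 8.3
```

The block is firm against the far rim. I retreat and take a last look.

carry_out --pt "0 -0.2 0 0 0 0" --pt "0 -0.4 0 0 0 0" --pt "0 0 -0.5 0 0 0" --pt "0 0 -0.5 0 0 0" --pt "0 0 -0.5 0 0 0" --pt "0 0 -0.5 0 0 0" --pt "-0.5 -0.3 -0.5 0 0 0" --pt "-0.5 -0.3 -0.5 0 0 0" --pt "-0.5 0 0 0 0 0" --pt "-0.5 0 0 0 0 0" --pt "0 0 0 0 0 0"

```text
time: 29.92
ee_pos: [0.504, 0.0185, 0.1455]
eef_rot: [0.696, 0.718, 0.0, 0.001]
ft_force: [0.2, 0.1, -0.3]
width: 0.03
grip_force: 0.0
```

Run:
```python
from h import *
a=shot('scene');b=shot('side')
A=cv2.resize(a['pixels'][205:335,235:430],(780,520),interpolation=cv2.INTER_CUBIC)
cv2.imwrite('pics/fin2.png',A[:,:,::-1])
```

```text
(no output)
```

View pics/fin2.png

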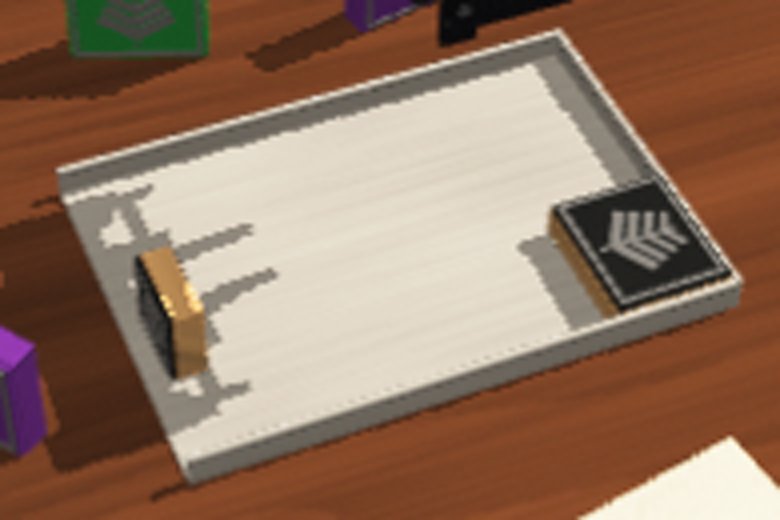

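The block lies carved face up in the far corner, at crop (640,245). The small block still stands at (170,315), and the gripper is clear. I hand the job in.

```bash
python3 -c "
from bench import r
print(r.close_job())"
```

```text
the job is handed in; nothing more can be done
None
```

I tipped the larger block onto its back and pushed it flush into the corner of the closed end and far rim, carved face up; the small block is still standing. I've handed the job in, but no verdict came back.

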